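# Seat the reference cell in the oil photometer and take the reading

## Robot

A 6-joint arm with a two-finger parallel gripper is mounted at the origin on the work surface. World frame = base frame: x ahead of the robot, y to its left, z up, the work surface at z = 0. Lengths are in m, angles in rad, forces in N, time in s.
With the tool pointing down it reaches from about 0.35 to 0.775 m from the base axis. Payload 7.3 kg.
Tool frame: the origin (TCP) lies at the centre of the arm's flange, where the gripper is bolted on; the fingertips stand 178 mm ahead of it and the grasp point (between the pads) lies 159 mm ahead of it; z points along the fingers, y is the line along which they close (so a half turn about z gives the same grasp; the last joint's range is limited). The gripper opens to 92 mm and grips with 3 to 60 N. Pads are 19 mm wide; open, the fingers measure 130 mm over their backs; the gripper's body (75 mm by 190 mm) begins 47 mm behind the grasp point.
Start: joints at [-1.301, 0.342, 1.524, -0, 1.275, -0.146], TCP at [0.212, -0.48, 0.405] pointing down, gripper open.
Joint ranges: [-2.53, 2.53], [-0.77, 2.02], [0.04, 2.7], [-1, 4.14], [0.28, 2.66], [-3.11, 3.11]. Speed limits (rad/s): [2.57, 2.57, 3.14, 3.14, 3.14, 3.14].

## Interface

Orientations are given as [roll, pitch, yaw] about the fixed x, y, z axes, in that order (R = Rz(yaw) Ry(pitch) Rx(roll)).
In Python, from cell import telemetry, vision, ticket gives the robot as it stands.
- The arm moves only by the shell command python3 -m crank 'ROWS' [FORCE]. ROWS is JSON, a list of rows, each a list of 5 numbers: the gripper command: -1 is shut, 1 is fully open, values between are in proportion, then the shift along the tool's x, y, z in mm, then the turn about the tool's z in rad. In form: [[fingers, dx, dy, dz, roll], ...]. A call has 1 to 12 rows; each row is the pose to reach, as a shift and turn from the pose commanded when the call began, along the tool's axes at that moment; what a row does not reach only later rows make up. A row lasts 1/12 s, in which the tool goes at most 41.7 mm and 7.16 degrees, less where a joint would pass 70% of its speed; a pose out of reach is approached as far as the arm can. A call with a gripper value outside its range is refused whole. The fingers move at their own pace and stop on an object; FORCE is the grip in N (left out, the last holds). Time passes only in rows, so rows that repeat a pose let the fingers close. It gives the time, the measured TCP pose, the force, the opening and the grip force at its end, in the units of the state.
- telemetry.observe(): the state, without advancing time (a new reading comes with each control period).
- vision.read_camera(name): name is "scene" or "side" or "wrist"; returns (picture, depth): 420x560x3 uint8, red, green, blue; 420x560 float32, m along the optical axis (not along the pixel's ray), 0 where there is no reading.
- vision.get_calibration(name): a dict with "camera_matrix" (3x3 intrinsics, pixels), "rvec" (rotation vector, rad) and "tvec" (3), from world to camera coordinates, as OpenCV has them. Camera axes: x right, y down, z forward; pixel columns grow to the right and rows downward; lengths in m; the calibration is good to about 2 mm. The wrist camera is an equidistant fisheye: a pixel r from the principal point sees the ray r / f radians off the axis. A picture is of the moment at which its call begins: read the wrist's pose just before it. get_calibration takes no time and is no camera call; for the wrist camera it gives the pose at the moment of the call.
- ticket.hand_in(): hands the job in; it is judged then, once.
The state is a dict: "time": time; "qpos": joint angles; "qvel": joint speeds; "joint_efforts": joint torques, N m; "tool_pos": TCP position; "tool_rot": TCP orientation; "contact_force": force on the tool from outside, world axes, zero at the start; "torque": the same for the moment, N m; "opening": finger opening in m; "grip_force": force on a finger pad.
Only numpy, scipy, OpenCV 4.12 (cv2) and the standard library are available. Lean on these libraries where they do the work, as an engineer would, in place of code of your own. Each camera call takes 0.05 s, during which the arm holds its last target. There are 200 camera calls.

## Task

Check the oil photometer with its square glass reference cell: slide the photometer's cover fully back, then lift the cell out of the steel tray by its two frosted sides (fingers never on the clear windows) and lower it, without dropping it, all the way down into the cell well with its clear windows facing the lamp and detector barrels. Slide the cover fully shut over it and then press the big round read key right down and let it go. Leave the other things on the table where they stand.

Things in the scene. Friction and masses are not known exactly. Their poses are not given: they have to be found in the camera images.
- photometer: grey bench photometer, 262 mm deep (x), 200 wide (y), 96 high, fixed. Origin on the table, right under the middle of the cell well; +x to its rear (away from its display and keys), +y to its left, z up. The sliding cover shuts an open-topped black compartment, 84 mm (x) by 154 mm (y), floor 20 mm above the table; the cell holder stands in its middle, free space left and right of it
- beam (a point): middle of the light path, 36 mm above the table in the middle of the well; axes as the photometer's. The light runs along x, between two steel barrels of 16 mm diameter (lamp, detector) that meet the cell holder from the front and the rear of the compartment
- seat (a point): centre of the floor of the cell well, 20 mm above the table, axes as the photometer's. The well is 27 mm square and 28 mm deep with a 3 mm chamfer at its mouth, sides along the photometer's x and y, in an aluminium holder 40 x 40 mm whose top is 48 mm above the table
- cover (a joint): sliding cover of the sample compartment (88 mm in x, 172 mm in y, 6 mm thick, its top 103 mm above the table), m: 0 is fully shut, 0.085 fully open towards the rear (+x of the photometer). Slides with about 3 N of friction and stays where it is left; found shut or up to 15 mm open
- cover_grip (a point): grip of the cover: a black upright ridge across the middle of the cover, 12 mm thick in x, 70 mm long in y, 34 mm high (103 to 137 mm above the table). This point is on its middle, 9 mm under its top edge; it moves with the cover; axes as the photometer's
- read_key (a joint): the big round white read key (24 mm diameter, right of the display on the front panel), m: 0 is up, 0.004 is pressed right down. Spring return, about 4 N at the bottom. The small keys beside it are not used
- key_top (a point): middle of the read key's top face, 106.5 mm above the table, 8 mm above its steel bezel
- ref_cell: solid glass reference cell, 25 mm square, 62 mm high, 0.1 kg, with a black bar across its whitish top (23 x 9 mm, 8 mm high; 70 mm overall), standing upright in the tray. Origin at the centre of its underside, z up. Its two whitish frosted sides face +-y; its two clear windows face +-x, and the bar on top runs from window to window (along x)
- clear_windows: the two clear windows of the reference cell, on its +-x sides, flush with it, 18 mm wide and 58 mm high; origin and axes as the reference cell's. Not to be touched with the fingers
- tray: shallow steel parts tray, 240 (x) by 150 (y) mm, rim 14 mm high, wall and floor 3 mm, fixed. Origin under its centre on the table
- vial: round capped glass vial, 24 mm diameter, 46 mm high, in the tray; origin under its centre; leave alone
- bearing_race: steel ring, 48 mm diameter, 14 mm high, in the tray; origin under its centre; leave alone
- hammer: hammer lying on the table, leave alone
- screwdriver: screwdriver lying on the table, leave alone
- wrench: open-ended wrench lying on the table, leave alone
- sealant: white bottle, 56 mm diameter, 110 mm high, behind the work area, leave alone
- socket: small steel socket, 26 mm diameter, 30 mm high, behind the work area, leave alone

How it is judged:
By the outcome, as a careful person would: the job done as asked, in the order asked, and still so for the second after the job is handed in, with the robot touching nothing.
It also fails if it takes over 69 s, if anything falls off the work surface, if the arm or the gripper's body presses on something with over 40 N, if the wrist force passes 120 N, or if a joint passes its speed limit or range.

## Working session

There is one attempt and no reset: what is moved stays moved. The work goes in short steps, Python scripts to look and compute and a shell command to move; the robot and the scene stay as the last step left them, time stands still between calls to the robot, and variables do not carry over. Pictures are saved under pics/ and viewed, at most 10 in all, crops included, and the job is handed in when it is done.

```bash
mkdir -p pics; ls; cat > h.py <<'E'
import numpy as np, cv2
from cell import telemetry, vision, ticket
def cal(n):
    c=vision.get_calibration(n); K=np.array(c["camera_matrix"]);R=cv2.Rodrigues(np.array(c["rvec"]))[0];t=np.array(c["tvec"]).ravel()
    return K,R,t
def ray(n,uv,c=None):
    K,R,t=c or cal(n); d=np.array([(uv[0]-K[0,2])/K[0,0],(uv[1]-K[1,2])/K[1,1]])
    if n=="wrist":
        th=np.hypot(*d); v=np.r_[d/max(th,1e-9)*np.sin(th),np.cos(th)]
    else: v=np.r_[d,1]
    return -R.T@t, R.T@v
def onplane(n,uv,z,c=None):
    o,d=ray(n,uv,c); return o+d*(z-o[2])/d[2]
def proj(n,p,c=None):
    K,R,t=c or cal(n); v=R@np.array(p)+t
    if n=="wrist":
        r=np.hypot(v[0],v[1]); th=np.arctan2(r,v[2]); d=v[:2]/max(r,1e-9)*th
    else: d=v[:2]/v[2]
    return d*[K[0,0],K[1,1]]+K[:2,2]
def cloud(n,dep,c=None):
    K,R,t=c or cal(n); v,u=np.indices(dep.shape); x=(u-K[0,2])/K[0,0];y=(v-K[1,2])/K[1,1]
    if n=="wrist":
        th=np.hypot(x,y)+1e-9; k=np.tan(th)/th; x,y=x*k,y*k
    P=np.stack([x*dep,y*dep,dep],-1); return (P-t)@R
def snap(n,f=None):
    c=cal(n); im,d=vision.read_camera(n)
    if f: cv2.imwrite(f"pics/{f}.png",cv2.cvtColor(im,cv2.COLOR_RGB2BGR)); np.savez(f"pics/{f}.npz",im=im,d=d,K=c[0],R=c[1],t=c[2])
    return im,d,c
def load(f):
    z=np.load(f"pics/{f}.npz"); return z["im"],z["d"],(z["K"],z["R"],z["t"])
E
python3 - <<'E'
from h import *
print(telemetry.observe())
for n in("scene","side","wrist"):
    im,d,c=snap(n,n+"0"); print(n,c[0][0,0],c[0][:2,2],-c[1].T@c[2],c[1][2])
a=[cv2.imread(f"pics/{n}0.png") for n in("scene","side")]
cv2.imwrite("pics/ab.png",cv2.resize(np.hstack(a),(800,300)))
E
```

```text
pics
{'time': 0.0, 'qpos': array([-1.30100415e+00,  3.42694797e-01,  1.52501657e+00,  1.66800504e-05,
        1.27538918e+00, -1.46002621e-01]), 'qvel': array([ 7.67149012e-04, -1.39622671e-03,  9.90776263e-05,  1.09457691e-03,
       -3.40662187e-04,  2.07750933e-04]), 'joint_efforts': array([ 1.29920056e-03, -4.31239700e+01, -2.44216776e+01,  7.20106484e-02,
        5.58114436e-02, -1.31372199e-04]), 'tool_pos': array([ 0.21204033, -0.48012332,  0.40405941]), 'tool_rot': array([-3.14010313e+00, -2.35154855e-04,  4.15789755e-01]), 'contact_force': array([0.69189376, 0.19139615, 1.29554799]), 'torque': array([-0.00430168, -0.00188525,  0.03825016]), 'grip_force': 0.0, 'opening': 0.09171667863750016}
scene 538.0067992367185 [287.45742323 208.73514951] [ 1.30373821 -1.00025936  1.02613431] [-0.45659133  0.66354301 -0.59265085]
side 487.8941593662934 [278.35681477 205.37794592] [0.52588721 1.00621216 1.10618173] [ 0.06360237 -0.69214382 -0.71895179]
wrist 325.19226210127806 [281.48085217 218.55764106] [ 0.27723616 -0.45204843  0.38509625] [-0.24241287 -0.10595545 -0.96436997]
```

View pics/scene0.png

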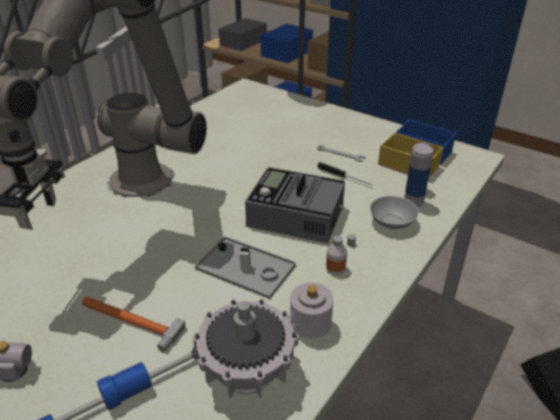

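View pics/side0.png

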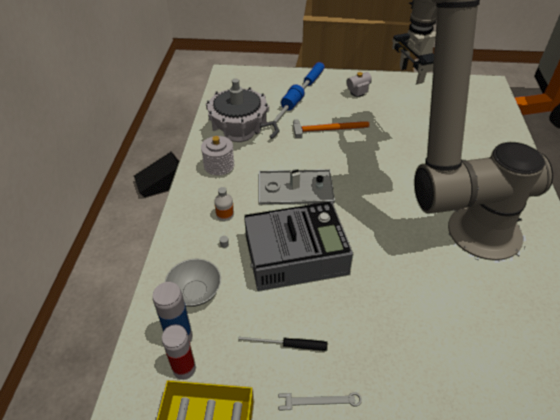

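The scene view shows the photometer at about (297,203) with its display towards the robot, and the tray at (246,265) with the cell at (246,258). In the side view the photometer is at (297,245), the grip ridge at (292,230) and the cell at (295,180).

```bash
python3 - <<'E'
from h import *
for n in("scene0","side0"):
    im,d,c=load(n); P=cloud(n[:-1],d,c); Z=P[...,2]; ok=(d>0)
    print(n)
    def rect(m,lab):
        k,l,st,ce=cv2.connectedComponentsWithStats(m.astype(np.uint8))
        for i in range(1,k):
            if st[i,4]>12:
                p=P[l==i]; r=cv2.minAreaRect((p[:,:2]*1000).astype(np.float32)); print(lab,st[i,4],ce[i].round(),np.median(p,0).round(4),[np.round(q,1) for q in r])
    W=ok&(P[...,0]>.3)&(P[...,0]<.85)&(P[...,1]>-.35)&(P[...,1]<.3)
    rect(W&(Z>.08)&(Z<.112),"top"); rect(W&(Z>.115)&(Z<.145),"ridge"); rect(W&(Z>.05)&(Z<.078),"cell"); 
    rect(W&(Z>.007)&(Z<.02),"rim"); rect(W&(Z>.03)&(Z<.05),"vial")
E
```

```text
scene0
top 3554 [296. 194.] [0.5747 0.1105 0.099 ] [array([554.8, 130.9]), array([265.6, 211.7]), np.float64(17.1)]
top 159 [337. 245.] [ 0.7891 -0.0171  0.0891] [array([788.2, -15.1]), array([40.2, 32.9]), np.float64(37.6)]
top 540 [302. 298.] [ 0.8229 -0.2434  0.0999] [array([ 817.9, -221.7]), array([107.3,  64. ]), np.float64(90.0)]
ridge 109 [301. 184.] [0.5748 0.1266 0.1347] [array([570.7, 133. ]), array([12.5, 75.4]), np.float64(16.7)]
ridge 101 [311. 290.] [ 0.8407 -0.2269  0.1295] [array([ 839.5, -223.6]), array([22.2, 25.2]), np.float64(41.7)]
ridge 362 [271. 311.] [ 0.803  -0.3312  0.1273] [array([ 795.1, -330.6]), array([ 38.3, 108.8]), np.float64(89.1)]
cell 712 [294. 217.] [0.6091 0.0437 0.0638] [array([620.3,  86.3]), array([328.5, 165. ]), np.float64(54.2)]
cell 18 [222. 244.] [ 0.5    -0.152   0.0518] [array([ 499.9, -152.6]), array([16.8, 21.5]), np.float64(50.0)]
cell 105 [244. 253.] [ 0.5824 -0.1572  0.0658] [array([ 579. , -153.3]), array([26.3, 25.5]), np.float64(31.0)]
cell 195 [336. 256.] [ 0.7962 -0.0278  0.0669] [array([789.2, -20.1]), array([55.6, 37.2]), np
[... 4662 characters left out ...]
9. , -146.9]), array([24.6, 28.1]), np.float64(29.0)]
vial 49 [320. 179.] [ 0.4982 -0.1441  0.0461] [array([ 499.2, -149. ]), array([22.5, 24.4]), np.float64(22.3)]
vial 89 [224. 211.] [0.7779 0.0184 0.0405] [array([779.7,  12.2]), array([55.6, 29.7]), np.float64(18.3)]
vial 23 [248. 244.] [0.6916 0.1442 0.0437] [array([692.2, 140.7]), array([ 2.2, 66.2]), np.float64(16.4)]
vial 288 [206. 267.] [0.795  0.2206 0.0409] [array([787.6, 240.7]), array([ 49.1, 132. ]), np.float64(53.4)]
vial 17 [252. 265.] [0.6727 0.2125 0.0423] [array([673.9, 210.9]), array([ 7.4, 18.5]), np.float64(16.7)]
vial 425 [303. 274.] [0.5296 0.2291 0.0399] [array([528.4, 229.9]), array([261.4,  13.2]), np.float64(15.3)]
```

```bash
cat >> h.py <<'E'
def go(g,psi):
    "print tool-axis shift (mm) and roll to bring the grasp point to g with yaw psi"
    s=telemetry.observe(); p=s["tool_pos"]; R=cv2.Rodrigues(np.zeros(3))[0]
    from scipy.spatial.transform import Rotation as Ro
    T=Ro.from_euler("xyz",s["tool_rot"]).as_matrix(); 
    d=T.T@(np.array(g)+[0,0,.159]-p)*1000; r=-((psi-s["tool_rot"][2]+np.pi)%(2*np.pi)-np.pi)
    print("t",round(s["time"],2),"grasp",(p-[0,0,.159]).round(4),"yaw",s["tool_rot"][2].round(4),"F",s["contact_force"].round(1),"open",round(s["opening"],4),"grip",round(s["grip_force"],1)); print("shift",d.round(1),"roll",round(r,4))
E
python3 -c "
from h import *
go([.571,.139,.29],1.868)"
```

```text
t 0.15 grasp [ 0.2121 -0.4802  0.2452] yaw 0.4158 F [-0.4 -0.  -0.4] open 0.0919 grip 0.0
shift [ 578.5 -421.5  -44.2] roll -1.4522
```

```bash
python3 -m crank '[[1,578,-421,-44,-1.452],[1,578,-421,-44,-1.452],[1,578,-421,-44,-1.452],[1,578,-421,-44,-1.452],[1,578,-421,-44,-1.452],[1,578,-421,-44,-1.452],[1,578,-421,-44,-1.452],[1,578,-421,-44,-1.452],[1,578,-421,-44,-1.452],[1,578,-421,-44,-1.452],[1,578,-421,-44,-1.452],[1,578,-421,-44,-1.452]]'
python3 -c "
from h import *
go([.571,.139,.29],1.868)"
```

```text
time: 1.15
tool_pos: [0.4629, -0.0464, 0.4355]
tool_rot: [-3.142, 0.0, 1.874]
contact_force: [0.4, -1.3, 1.3]
opening: 0.0916
grip_force: 0.0
t 1.15 grasp [ 0.4629 -0.0464  0.2765] yaw 1.8742 F [ 0.4 -1.3  1.3] open 0.0916 grip 0.0
shift [144.6 158.6 -13.5] roll 0.0062
```

```bash
python3 -m crank '[[1,144,158,-13,0],[1,144,158,-13,0],[1,144,158,-13,0],[1,144,158,-13,0],[1,144,158,-13,0],[1,144,158,-13,0],[1,144,158,-13,0]]'
python3 - <<'E'
from h import *
go([.571,.139,.29],1.868)
im,d,c=snap("wrist","w1")
P=cloud("wrist",d,c); Z=P[...,2]
def rect(m,lab):
    k,l,st,ce=cv2.connectedComponentsWithStats(m.astype(np.uint8))
    for i in range(1,k):
        if st[i,4]>60:
            p=P[l==i]; r=cv2.minAreaRect((p[:,:2]*1000).astype(np.float32)); print(lab,st[i,4],ce[i].round(),np.median(p,0).round(4),[np.round(q,1) for q in r])
rect((d>0)&(Z>.127)&(Z<.142),"ridge");rect((d>0)&(Z>.1035)&(Z<.11),"key");rect((d>0)&(Z>.088)&(Z<.11),"top")
E
```

```text
time: 1.73
tool_pos: [0.572, 0.1377, 0.4473]
tool_rot: [-3.14, -0.0, 1.871]
contact_force: [-1.6, -0.4, 0.0]
opening: 0.0918
grip_force: 0.0
t 1.73 grasp [0.572  0.1377 0.2883] yaw 1.8714 F [-1.6 -0.4  0. ] open 0.0918 grip 0.0
shift [ 1.5 -0.6 -1.7] roll 0.0034
ridge 139 [547.   6.] [0.7982 0.4721 0.1343] [array([801.1, 472.4]), array([29.6,  6.4]), np.float64(0.6)]
ridge 411 [546.  56.] [0.8034 0.4001 0.1346] [array([812.2, 407.2]), array([28.4, 64.8]), np.float64(33.9)]
ridge 942 [280. 207.] [0.5697 0.1391 0.1376] [array([570.4, 137.6]), array([11.8, 68.5]), np.float64(16.8)]
key 74 [531.   9.] [0.7931 0.4727 0.107 ] [array([799.7, 474.1]), array([ 8.3, 38.9]), np.float64(89.5)]
key 169 [531.  59.] [0.8033 0.3996 0.1069] [array([812. , 405.5]), array([25.2, 63.3]), np.float64(36.8)]
key 1035 [268. 113.] [0.5333 0.2203 0.1042] [array([534.1, 221.2]), array([248.9,   6.8]), np.float64(16.8)]
key 9850 [280. 195.] [0.5683 0.1449 0.1043] [array([570. , 137.6]), array([ 87.7, 170.8]), np.float64(16.6)]
key 366 [185. 236.] [0.484  0.0721 0.1076] [array([483.8,  71.1]), array([24. , 22.2]), np.float64(59.2)]
key 160 [223. 280.] [0.5347 0.0317 0.1042] [array([535.7,  32.6]), array([58.3,  6. ]), np.float64(16.4)]
key 295 [299. 281.] [0.6152 0.0574 0.1041] [array([617.5,  58.1]), array([110.7,   5.1]), np.float64(16.7)]
top 274 [527.  10.] [0.7926 0.473  0.0984] [array([797.5, 474.6]), array([12.2, 42.3]), np.float64(83.0)]
top 543 [528.  60.] [0.8038 0.399  0.0992] [array([814.5, 405.5]), array([29.4, 65.2]), np.float64(41.0)]
top 38210 [271. 188.] [0.559  0.148  0.0992] [array([555.8, 136.3]), array([262. , 193.5]), np.float64(16.8)]
```

View pics/w1.png

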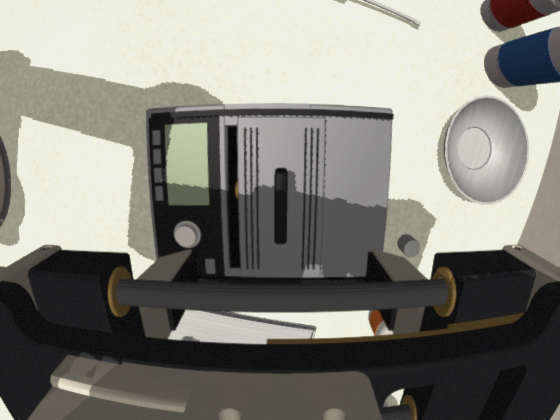

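The wrist view shows the grip ridge at (280,207), the read key at (187,235) and the cover slightly open, with the dark gap at (233,190). The measured sizes match (ridge 12x69, cover 88x171). Next I descend on the ridge.

```bash
python3 -c "
from h import *
go([.5704,.1376,.128],1.864)"; python3 -m crank '[[0,1,-1,158,0.006],[0,1,-1,158,0.006],[0,1,-1,158,0.006],[0,1,-1,158,0.006],[0,1,-1,158,0.006],[0,1,-1,158,0.006],[-1,1,-1,158,0.006],[-1,1,-1,158,0.006],[-1,1,-1,158,0.006],[-1,1,-1,158,0.006],[-1,1,-1,158,0.006],[-1,1,-1,158,0.006]]' 15;  python3 -c "
from h import *
go([.5704,.1376,.128],1.864)"
```

```text
t 1.78 grasp [0.5714 0.1362 0.2884] yaw 1.8698 F [ 0.8 -0.9 -0.7] open 0.0916 grip 0.0
shift [  1.7  -0.3 160.4] roll 0.0058
time: 2.78
tool_pos: [0.5702, 0.1361, 0.291]
tool_rot: [3.141, 0.0, 1.862]
contact_force: [-0.6, -0.0, -0.2]
opening: 0.0165
grip_force: 0.0
t 2.78 grasp [0.5702 0.1361 0.132 ] yaw 1.8619 F [-0.6 -0.  -0.2] open 0.0165 grip 0.0
shift [1.4 0.7 4. ] roll -0.0021
```

```bash
python3 -m crank '[[-1,0,0,3,0],[-1,0,0,3,0],[-1,0,0,3,0],[-1,0,0,3,0],[-1,0,10,3,0],[-1,0,20,3,0],[-1,0,30,3,0],[-1,0,40,3,0],[-1,0,50,3,0],[-1,0,60,3,0],[-1,0,66,3,0],[-1,0,66,3,0]]' 15;  python3 -c "
from h import *
go([.5704,.1376,.128],1.864)"
```

```text
time: 3.78
tool_pos: [0.6343, 0.1554, 0.2885]
tool_rot: [3.139, 0.0, 1.862]
contact_force: [2.0, 0.8, 5.9]
opening: 0.0116
grip_force: 15.0
t 3.78 grasp [0.6343 0.1554 0.1295] yaw 1.8622 F [2.  0.8 5.9] open 0.0116 grip 15.0
shift [  1.3 -66.4   1.3] roll -0.0018
```

```bash
python3 -m crank '[[-1,0,3,0,0],[-1,0,6,0,0],[-1,0,9,0,0],[-1,0,12,0,0],[-1,0,15,0,0],[-1,0,18,0,0],[-1,0,20,0,0],[-1,0,20,0,0]]' 15;  python3 -c "
from h import *
go([.5704,.1376,.128],1.864)"
```

```text
time: 4.45
tool_pos: [0.6487, 0.1597, 0.2881]
tool_rot: [-3.125, -0.0, 1.862]
contact_force: [-28.8, -9.1, 21.7]
opening: 0.0279
grip_force: 15.0
t 4.45 grasp [0.6487 0.1597 0.1291] yaw 1.8623 F [-28.8  -9.1  21.7] open 0.0279 grip 15.0
shift [  1.4 -81.3   2.4] roll -0.0017
```

```bash
python3 -m crank '[[-1,0,-4,0,0],[0,0,-7,0,0],[0,0,-7,0,0],[0,0,-7,0,0],[0,0,-7,-40,0],[0,0,-7,-80,0],[0,0,-7,-120,0],[0,0,-40,-160,0],[0,0,-70,-160,0],[0,0,-80,-160,0],[0,0,-80,-160,0]]' 15; python3 - <<'E'
from h import *
go([.571,.139,.29],1.868)
im,d,c=snap("wrist","w2")
P=cloud("wrist",d,c); Z=P[...,2]
def rect(m,lab):
    k,l,st,ce=cv2.connectedComponentsWithStats(m.astype(np.uint8))
    for i in range(1,k):
        if st[i,4]>60:
            p=P[l==i]; r=cv2.minAreaRect((p[:,:2]*1000).astype(np.float32)); print(lab,st[i,4],ce[i].round(),np.median(p,0).round(4),[np.round(q,1) for q in r])
W=(d>0)&(np.hypot(P[...,0]-.57,P[...,1]-.138)<.2)
rect(W&(Z>.127)&(Z<.142),"ridge");rect(W&(Z>.1035)&(Z<.11),"key");rect(W&(Z>.04)&(Z<.055),"holder");rect(W&(Z>.01)&(Z<.085),"hole")
E
```

```text
time: 5.37
tool_pos: [0.5743, 0.1375, 0.4491]
tool_rot: [3.139, 0.001, 1.862]
contact_force: [1.0, -0.2, -0.3]
opening: 0.0458
grip_force: 0.0
t 5.37 grasp [0.5743 0.1375 0.2901] yaw 1.8618 F [ 1.  -0.2 -0.3] open 0.0458 grip 0.0
shift [ 2.4 -2.8  0.1] roll -0.0062
ridge 1011 [350. 205.] [0.6362 0.1595 0.1375] [array([637.6, 158.1]), array([13. , 69.4]), np.float64(16.2)]
key 1024 [264. 112.] [0.5266 0.2187 0.1042] [array([534.7, 221.1]), array([249.5,   6.4]), np.float64(16.6)]
key 8003 [342. 187.] [0.6278 0.1721 0.1043] [array([637.4, 158. ]), array([ 87.7, 169.7]), np.float64(16.7)]
key 364 [183. 235.] [0.484  0.0719 0.1075] [array([483.9,  71.5]), array([23.9, 22.3]), np.float64(58.5)]
key 354 [282. 280.] [0.602  0.0521 0.1041] [array([601.1,  52. ]), array([93.7,  7.1]), np.float64(16.4)]
holder 1629 [263. 200.] [0.5571 0.127  0.0474] [array([558.1, 126.1]), array([ 81.6, 141.7]), np.float64(16.7)]
hole 9980 [265. 191.] [0.5566 0.1294 0.0227] [array([556.3, 132.4]), array([ 82. , 154.7]), np.float64(16.6)]
hole 240 [405. 242.] [0.7597 0.1154 0.0299] [array([760.8, 113.8]), array([26.3, 14.6]), np.float64(84.8)]
```

View pics/w2.png

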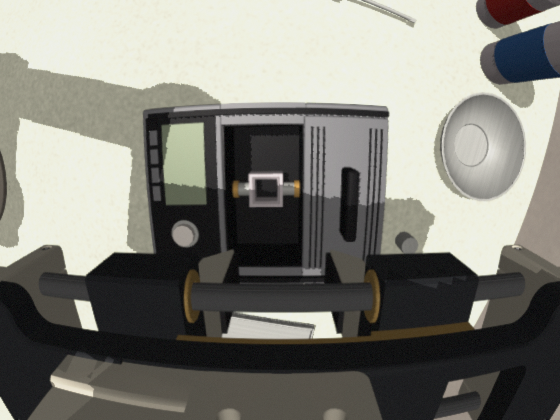

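```bash
python3 - <<'E'
from h import *
im,d,c=load("w2")
P=cloud("wrist",d,c); Z=P[...,2]
W=(d>0)&(np.hypot(P[...,0]-.556,P[...,1]-.133)<.032)
hsv=cv2.cvtColor(im,cv2.COLOR_RGB2HSV)
m=W&(Z>.0455)&(Z<.053); p=P[m]; print(m.sum(),np.median(Z[m]),cv2.minAreaRect((p[:,:2]*1000).astype(np.float32)))
b=W&(hsv[...,2]>110)&(Z<.06)&(hsv[...,1]<60); k,l,st,ce=cv2.connectedComponentsWithStats(b.astype(np.uint8)); i=1+st[1:,4].argmax(); print(st[i],ce[i])
cn,h=cv2.findContours((l==i).astype(np.uint8),cv2.RETR_CCOMP,cv2.CHAIN_APPROX_NONE)
for q in cn:
    if len(q)<20: continue
    w=np.array([onplane("wrist",x[0],.048,c)[:2]*1000 for x in q],np.float32); print(len(q),cv2.minAreaRect(w))
E
```

```text
631 0.04869715943278318 ((556.9510498046875, 132.90509033203125), (60.27854537963867, 39.45078659057617), 16.810056686401367)
[239 173  53  34 757] [265.35402906 188.04359313]
159 ((555.7579956054688, 133.09088134765625), (62.379234313964844, 40.192874908447266), 16.46772003173828)
90 ((556.5785522460938, 132.7291259765625), (32.334739685058594, 31.589221954345703), 16.544906616210938)
```

The wrist view shows the cover fully open (84.8 mm from the well) and the well at (266,190). The cell well is at about (0.5564, 0.1330) with yaw 0.292. Next I go above the cell.

```bash
python3 -c "
from h import *
go([.579,-.148,.22],.2)"
```

```text
t 5.42 grasp [0.5756 0.1378 0.2892] yaw 1.8617 F [0.6 0.  1.1] open 0.0462 grip 0.0
shift [-274.7  -78.8   69.2] roll 1.6617
```

```bash
python3 -m crank '[[0.5,-275,-79,0,1.66],[0.5,-275,-79,0,1.66],[0.5,-275,-79,0,1.66],[0.5,-275,-79,30,1.66],[0.5,-275,-79,69,1.66],[0.5,-275,-79,69,1.66],[0.5,-275,-79,69,1.66],[0.5,-275,-79,69,1.66],[0.5,-275,-79,69,1.66],[0.5,-275,-79,69,1.66],[0.5,-275,-79,69,1.66],[0.5,-275,-79,69,1.66]]';python3 -m crank '[[0.5,0,0,0,0.22],[0.5,0,0,0,0.22],[0.5,0,0,0,0.22],[0.5,0,0,0,0.22]]'; python3 - <<'E'
from h import *
go([.579,-.148,.22],.2)
im,d,c=snap("wrist","w3")
P=cloud("wrist",d,c); Z=P[...,2]
def rect(m,lab):
    k,l,st,ce=cv2.connectedComponentsWithStats(m.astype(np.uint8))
    for i in range(1,k):
        if st[i,4]>40:
            p=P[l==i]; r=cv2.minAreaRect((p[:,:2]*1000).astype(np.float32)); print(lab,st[i,4],ce[i].round(),np.median(p,0).round(4),[np.round(q,1) for q in r])
W=(d>0)&(np.hypot(P[...,0]-.579,P[...,1]+.148)<.04)
rect(W&(Z>.069)&(Z<.08),"bar");rect(W&(Z>.06)&(Z<.0695),"top");rect(W&(Z>.05)&(Z<.08),"all")
E
```

```text
time: 6.42
tool_pos: [0.5804, -0.149, 0.3769]
tool_rot: [-3.141, 0.001, 0.355]
contact_force: [-0.1, 0.9, -0.5]
opening: 0.0693
grip_force: 0.0
time: 6.75
tool_pos: [0.58, -0.1486, 0.3773]
tool_rot: [-3.141, 0.001, 0.145]
contact_force: [0.1, -0.6, -0.6]
opening: 0.0685
grip_force: 0.0
t 6.75 grasp [ 0.58   -0.1486  0.2183] yaw 0.1449 F [ 0.1 -0.6 -0.6] open 0.0685 grip 0.0
shift [-0.9 -0.7 -1.7] roll -0.0551
bar 253 [281. 211.] [ 0.5797 -0.1489  0.0739] [array([ 578.9, -149.2]), array([22.8,  9. ]), np.float64(26.9)]
top 477 [281. 209.] [ 0.5804 -0.1489  0.066 ] [array([ 578.9, -149.3]), array([24.9, 24.6]), np.float64(27.7)]
all 782 [281. 209.] [ 0.5808 -0.1488  0.0664] [array([ 578.9, -149.2]), array([24.9, 24.6]), np.float64(27.5)]
```

View pics/w3.png

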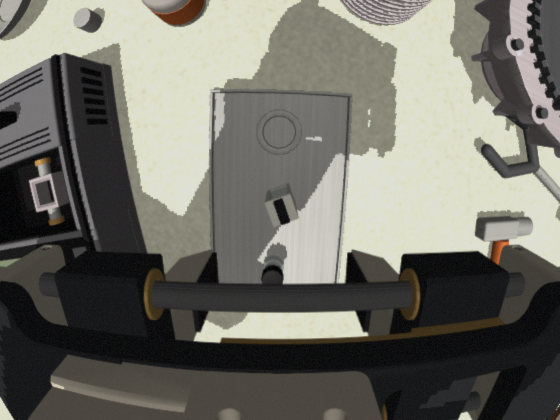

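The wrist view shows the cell at (281,206), with the race at (279,131) and the vial at (272,268). The bar measures 22.8x9 mm and the top 25x25 mm at z 0.066, so the cell is at (0.5789, -0.1492) with yaw 0.48.

```bash
python3 -c "
from h import *
go([.5789,-.1492,.055],.48)"
```

```text
t 6.8 grasp [ 0.5798 -0.1485  0.2185] yaw 0.145 F [-0.  -0.3 -0.6] open 0.0684 grip 0.0
shift [ -0.9   0.6 163.5] roll -0.335
```

```bash
python3 -m crank '[[0.3,-1,0.5,40,-0.335],[0.3,-1,0.5,80,-0.335],[0.3,-1,0.5,100,-0.335],[0.3,-1,0.5,120,-0.335],[0.3,-1,0.5,140,-0.335],[0.3,-1,0.5,155,-0.335],[0.3,-1,0.5,163,-0.335],[0.3,-1,0.5,163,-0.335],[0.3,-1,0.5,163,-0.335]]';  python3 -c "
from h import *
go([.5789,-.1492,.055],.48)"
```

```text
time: 7.55
tool_pos: [0.5785, -0.1491, 0.2155]
tool_rot: [3.142, 0.0, 0.478]
contact_force: [1.1, -0.0, 1.0]
opening: 0.0599
grip_force: 0.0
t 7.55 grasp [ 0.5785 -0.1491  0.0565] yaw 0.4778 F [ 1.1 -0.   1. ] open 0.0599 grip 0.0
shift [0.3 0.3 1.5] roll -0.0022
```

```bash
python3 -m crank '[[-1,0.3,0.3,1.5,0],[-1,0.3,0.3,1.5,0],[-1,0.3,0.3,1.5,0],[-1,0.3,0.3,1.5,0],[-1,0.3,0.3,1.5,0],[-1,0.3,0.3,1.5,0],[-1,0.3,0.3,1.5,0],[-1,0.3,0.3,1.5,0],[-1,0.3,0.3,1.5,0]]' 18;  python3 -c "
from h import *
go([.5789,-.1492,.17],.292)"
```

```text
time: 8.3
tool_pos: [0.5786, -0.1491, 0.2142]
tool_rot: [3.141, -0.0, 0.477]
contact_force: [0.1, 0.3, 2.1]
opening: 0.0249
grip_force: 18.0
t 8.3 grasp [ 0.5786 -0.1491  0.0552] yaw 0.4768 F [0.1 0.3 2.1] open 0.0249 grip 18.0
shift [   0.2    0.3 -114.8] roll 0.1848
```

```bash
python3 -m crank '[[-1,0,0,-15,0],[-1,0,0,-40,0],[-1,0,0,-80,0],[-1,0,0,-115,0],[-1,0,0,-150,0],[-1,0,0,-180,0],[-1,0,0,-185,0],[-1,0,0,-185,0]]';  python3 -c "
from h import *
go([.5564,.1330,.24],.292)"
```

```text
time: 8.97
tool_pos: [0.5787, -0.1491, 0.4011]
tool_rot: [3.138, -0.003, 0.477]
contact_force: [0.1, -0.6, -1.3]
opening: 0.0251
grip_force: 18.0
t 8.97 grasp [ 0.5787 -0.1491  0.2421] yaw 0.4768 F [ 0.1 -0.6 -1.3] open 0.0251 grip 18.0
shift [ 109.7 -260.9    1.5] roll 0.1848
```

```bash
python3 -m crank '[[-1,10,-24,0,0.02],[-1,23,-55,0,0.05],[-1,38,-90,0,0.08],[-1,52,-124,0,0.11],[-1,66,-157,0,0.14],[-1,80,-190,0,0.17],[-1,92,-219,0,0.185],[-1,101,-240,0,0.185],[-1,107,-254,0,0.185],[-1,109.7,-261,0,0.185],[-1,109.7,-261,0,0.185],[-1,109.7,-261,0,0.185]]';  python3 - <<'E'
from h import *
go([.5564,.1330,.15],.292)
im,d,c=snap("wrist","w4")
P=cloud("wrist",d,c); g=telemetry.observe()["tool_pos"]-[0,0,.159]
def rect(m,lab):
    k,l,st,ce=cv2.connectedComponentsWithStats(m.astype(np.uint8))
    for i in range(1,k):
        if st[i,4]>60:
            p=P[l==i]; r=cv2.minAreaRect((p[:,:2]*1000).astype(np.float32)); print(lab,st[i,4],ce[i].round(),np.median(p,0).round(4),[np.round(q,1) for q in r])
Z=P[...,2]; W=(d>0)&(np.hypot(P[...,0]-g[0],P[...,1]-g[1])<.035)
rect(W&(Z>g[2]+.015)&(Z<g[2]+.024),"bar");rect(W&(Z>g[2]+.005)&(Z<g[2]+.0145),"top")
E
```

```text
time: 9.97
tool_pos: [0.5562, 0.1328, 0.3976]
tool_rot: [3.141, 0.002, 0.292]
contact_force: [0.4, -0.5, -0.2]
opening: 0.0248
grip_force: 18.0
t 9.97 grasp [0.5562 0.1328 0.2386] yaw 0.2921 F [ 0.4 -0.5 -0.2] open 0.0248 grip 18.0
shift [ 0.5 -0.2 88.6] roll 0.0001
bar 149 [282. 279.] [0.5672 0.1353 0.2565] [array([566.8, 135.3]), array([2.7, 8.9]), np.float64(18.8)]
bar 80 [242. 280.] [0.5618 0.1511 0.256 ] [array([561.7, 150.6]), array([2. , 7.8]), np.float64(4.9)]
bar 80 [321. 280.] [0.5715 0.1192 0.2559] [array([571.1, 119.7]), array([2.1, 7.8]), np.float64(31.0)]
bar 238 [282. 318.] [0.5489 0.1298 0.2573] [array([548.9, 129.7]), array([7.2, 8.8]), np.float64(15.0)]
top 1260 [282. 273.] [0.5668 0.1354 0.249 ] [array([565.5, 134.9]), array([ 7.5, 43.8]), np.float64(15.8)]
top 87 [263. 315.] [0.5433 0.1373 0.2495] [array([543.5, 137.4]), array([3.5, 7.8]), np.float64(13.9)]
top 85 [300. 315.] [0.5483 0.1205 0.2493] [array([548.2, 120.5]), array([3.1, 7.9]), np.float64(19.8)]
```

View pics/w4.png

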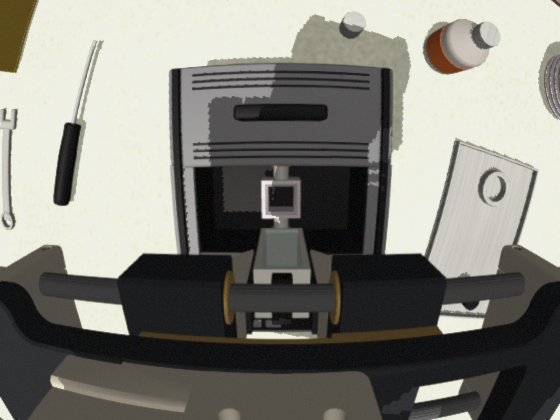

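The wrist view shows the cell held squarely at (282,280), its clear window facing the camera, and the well just ahead at (281,199). I'll measure the well in this same image so that calibration bias cancels.

```bash
python3 - <<'E'
from h import *
im,d,c=load("w4")
P=cloud("wrist",d,c); Z=P[...,2]
W=(d>0)&(np.hypot(P[...,0]-.556,P[...,1]-.133)<.034)
hsv=cv2.cvtColor(im,cv2.COLOR_RGB2HSV)
b=W&(hsv[...,2]>110)&(Z<.06)&(hsv[...,1]<60); k,l,st,ce=cv2.connectedComponentsWithStats(b.astype(np.uint8)); i=1+st[1:,4].argmax()
ax=np.array([[np.cos(.292),np.sin(.292)],[-np.sin(.292),np.cos(.292)]])
cn,h=cv2.findContours((l==i).astype(np.uint8),cv2.RETR_CCOMP,cv2.CHAIN_APPROX_NONE)
for q in cn:
    if len(q)<20: continue
    w=np.array([onplane("wrist",x[0],.048,c)[:2]*1000 for x in q]); print(len(q),cv2.minAreaRect(w.astype(np.float32))); o=(w-[556.4,133.0])@ax.T; print(o.min(0),o.max(0))
m=W&(Z>.0455)&(Z<.0515); o=(P[m][:,:2]*1000-[556.4,133.0])@ax.T; print("top",m.sum(),o.min(0),o.max(0), [np.percentile(o[:,1],q) for q in (1,50,99)])
# cell side edges at top (glass) in y
m=(d>0)&(Z>.2435)&(Z<.252)&(np.hypot(P[...,0]-.556,P[...,1]-.133)<.034); o=(P[m][:,:2]*1000-[556.2,132.8])@ax.T; s=o[:,0]<-9; print("celltop",o[s].min(0),o[s].max(0))
m=(d>0)&(Z>.253)&(Z<.262)&(np.hypot(P[...,0]-.556,P[...,1]-.133)<.018); o=(P[m][:,:2]*1000-[556.2,132.8])@ax.T; print("bar",o.min(0),o.max(0))
E
```

```text
208 ((557.929443359375, 134.26113891601562), (63.87962341308594, 39.88982391357422), 17.408483505249023)
[-30.06224817 -19.42609169] [33.71243734 20.53121894]
106 ((558.0108642578125, 131.9716796875), (29.73992156982422, 31.138927459716797), 16.696428298950195)
[-13.6281452  -17.02179827] [16.11206748 14.12468094]
top 802 [-30.81594825 -19.38232222] [33.48284068 19.51297655] [np.float64(-19.26723659151859), np.float64(0.5327418280162156), np.float64(19.371854069856372)]
celltop [-12.86111961 -13.36366925] [-9.06664221 11.88718668]
bar [-11.60823114 -15.03737341] [12.16112482 14.56356416]
```

```bash
python3 -c "
from h import *
go([.5561,.1333,.105],.292)"; python3 -m crank '[[-1,0,-0.5,25,0],[-1,0,-0.5,60,0],[-1,0,-0.5,90,0],[-1,0,-0.5,115,0],[-1,0,-0.5,128,0],[-1,0,-0.5,132,0],[-1,0,-0.5,132,0],[-1,0,-0.5,132,0]]';  python3 -c "
from h import *
go([.5561,.1333,.105],.292)"
```

```text
t 10.02 grasp [0.5564 0.1323 0.2389] yaw 0.2912 F [ 0.3  0.9 -1. ] open 0.0248 grip 18.0
shift [  0.3  -1.1 133.9] roll -0.0008
time: 10.68
tool_pos: [0.5566, 0.1329, 0.2676]
tool_rot: [3.141, -0.001, 0.291]
contact_force: [0.3, -0.4, -0.4]
opening: 0.0247
grip_force: 18.0
t 10.68 grasp [0.5566 0.1329 0.1086] yaw 0.2907 F [ 0.3 -0.4 -0.4] open 0.0247 grip 18.0
shift [-0.4 -0.6  3.6] roll -0.0013
```

```bash
python3 -m crank '[[-1,-0.2,-0.3,4,0],[-1,-0.2,-0.3,8,0],[-1,-0.2,-0.3,11,0],[-1,-0.2,-0.3,14,0],[-1,-0.2,-0.3,17,0],[-1,-0.2,-0.3,20,0],[-1,-0.2,-0.3,20,0]]';  python3 -c "
from h import *
go([.5561,.1333,.0722],.292)"
```

```text
time: 11.27
tool_pos: [0.5556, 0.1339, 0.2462]
tool_rot: [-3.141, 0.001, 0.292]
contact_force: [-0.4, 0.2, -0.1]
opening: 0.0246
grip_force: 18.0
t 11.27 grasp [0.5556 0.1339 0.0872] yaw 0.2919 F [-0.4  0.2 -0.1] open 0.0246 grip 18.0
shift [ 0.3  0.7 15. ] roll -0.0001
```

```bash
python3 -m crank '[[-1,0.2,0.3,3,0],[-1,0.2,0.3,6,0],[-1,0.2,0.3,9,0],[-1,0.2,0.3,12,0],[-1,0.2,0.3,14,0],[-1,0.2,0.3,15,0],[-1,0.2,0.3,15,0]]';  python3 -c "
from h import *
go([.5561,.1333,.0722],.292)"
```

```text
time: 11.85
tool_pos: [0.556, 0.1336, 0.2316]
tool_rot: [-3.142, 0.001, 0.292]
contact_force: [-0.8, 0.3, -0.8]
opening: 0.0251
grip_force: 18.0
t 11.85 grasp [0.556  0.1336 0.0726] yaw 0.2917 F [-0.8  0.3 -0.8] open 0.0251 grip 18.0
shift [-0.   0.3  0.4] roll -0.0003
```

```bash
python3 -m crank '[[-1,0,0,0.5,0],[-1,0,0,1,0],[-1,0,0,1.4,0],[-1,0,0,1.4,0]]'; python3 -c "
from h import *
go([.5561,.1333,.0722],.292)"
```

```text
time: 12.18
tool_pos: [0.5562, 0.1336, 0.2312]
tool_rot: [3.141, -0.001, 0.292]
contact_force: [-1.3, -0.0, 4.4]
opening: 0.0249
grip_force: 18.0
t 12.18 grasp [0.5562 0.1336 0.0722] yaw 0.2918 F [-1.3 -0.   4.4] open 0.0249 grip 18.0
shift [-0.2  0.3  0. ] roll -0.0002
```

Contact at the expected depth (4.4 N), so the cell is seated. I'll release it and rise straight up.

```bash
python3 -m crank '[[-0.3,0,0,-0.5,0],[0,0,0,-0.5,0],[0.2,0,0,-0.5,0],[0.2,0,0,-0.5,0],[0.2,0,0,-0.5,0],[0.2,0,0,-10,0],[0.2,0,0,-40,0],[0.2,0,0,-80,0],[0.2,0,0,-120,0],[0.2,0,0,-160,0],[0.2,0,0,-190,0],[0.2,0,0,-190,0]]'; python3 - <<'E'
from h import *
go([.6376,.1581,.25],1.864)
im,d,c=snap("wrist","w5")
P=cloud("wrist",d,c); Z=P[...,2]; ax=np.array([[np.cos(.292),np.sin(.292)],[-np.sin(.292),np.cos(.292)]])
o=(P[...,:2]*1000-[556.4,133.0])@ax.T; W=(d>0)&(abs(o)<18).all(-1)
for a,b in((.085,.1),(.074,.085)):
    m=W&(Z>a)&(Z<b); print(a,m.sum(),np.median(Z[m]),o[m].min(0),o[m].max(0),cv2.minAreaRect((P[m][:,:2]*1000).astype(np.float32)))
m=(d>0)&(Z>.133)&(Z<.142)&(abs(o[...,1])<40)&(o[...,0]>20)&(o[...,0]<110);print("ridge",cv2.minAreaRect((P[m][:,:2]*1000).astype(np.float32)))
E
```

```text
time: 13.18
tool_pos: [0.5565, 0.1337, 0.4288]
tool_rot: [3.139, -0.014, 0.292]
contact_force: [-0.8, -1.0, 0.9]
opening: 0.0552
grip_force: 0.0
t 13.18 grasp [0.5565 0.1337 0.2698] yaw 0.292 F [-0.8 -1.   0.9] open 0.0552 grip 0.0
shift [84.4 -0.  20.9] roll -1.572
0.085 187 0.0908909590830191 [-11.23637548 -10.78200441] [11.6292203   9.74742661] ((556.1548461914062, 133.5823211669922), (23.1513614654541, 17.921072006225586), 43.3718147277832)
0.074 415 0.08300520701314584 [-12.12167519 -12.02681645] [12.73132242 11.98764628] ((556.6981201171875, 133.07777404785156), (24.81549072265625, 23.96405792236328), 16.5703125)
ridge ((637.9469604492188, 157.9828643798828), (12.315903663635254, 68.8267822265625), 16.72076988220215)
```

View pics/w5.png

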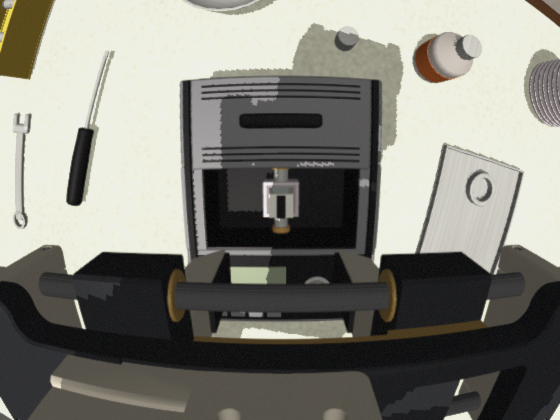

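The wrist view shows the cell seated in the well at (281,203) with its bar along the light path. Its top is at about 0.083 m, as expected when fully down, and the ridge is at (280,121). Next I turn above the ridge.

```bash
python3 -m crank '[[0,84,0,0,-1.572],[0,84,0,0,-1.572],[0,84,0,0,-1.572],[0,84,0,0,-1.572],[0,84,0,0,-1.572],[0,84,0,0,-1.572],[0,84,0,0,-1.572],[0,84,0,0,-1.572],[0,84,0,0,-1.572],[0,84,0,0,-1.572],[0,84,0,0,-1.572],[0,84,0,0,-1.572]]'; python3 -m crank '[[0,0,0,0,-0.08],[0,0,0,0,-0.08],[0,0,0,0,-0.08]]'; python3 -c "
from h import *
go([.6377,.1581,.128],1.864)"
```

```text
time: 14.23
tool_pos: [0.6364, 0.1577, 0.419]
tool_rot: [-3.139, -0.0, 1.798]
contact_force: [-0.1, 0.1, -0.8]
opening: 0.0459
grip_force: 0.0
time: 14.48
tool_pos: [0.6365, 0.1578, 0.4195]
tool_rot: [-3.14, -0.0, 1.869]
contact_force: [-0.8, -0.3, 0.6]
opening: 0.0457
grip_force: 0.0
t 14.48 grasp [0.6365 0.1578 0.2605] yaw 1.8692 F [-0.8 -0.3  0.6] open 0.0457 grip 0.0
shift [-1.000e-01  1.500e+00  1.325e+02] roll 0.0052
```

```bash
python3 -m crank '[[0,0,1,35,0.005],[0,0,1,70,0.005],[0,0,1,100,0.005],[0,0,1,120,0.005],[0,0,1,130,0.005],[0,0,1,132,0.005],[-1,0,1,132,0.005],[-1,0,1,132,0.005],[-1,0,1,132,0.005],[-1,0,1,132,0.005],[-1,0,1,132,0.005],[-1,0,1,132,0.005]]' 20;  python3 -c "
from h import *
go([.5564,.133,.128],1.863)"
```

```text
time: 15.48
tool_pos: [0.6376, 0.1581, 0.2893]
tool_rot: [3.14, 0.0, 1.867]
contact_force: [0.0, -0.4, 2.7]
opening: 0.0118
grip_force: 20.0
t 15.48 grasp [0.6376 0.1581 0.1303] yaw 1.8667 F [ 0.  -0.4  2.7] open 0.0118 grip 20.0
shift [ -0.3 -85.    2.2] roll 0.0037
```

```bash
python3 -m crank '[[-1,0,-6,0,0],[-1,0,-15,0,0],[-1,0,-25,0,0],[-1,0,-35,0,0],[-1,0,-45,0,0],[-1,0,-55,0,0],[-1,0,-64,0,0],[-1,0,-71,0,0],[-1,0,-77,0,0],[-1,0,-81,0,0],[-1,0,-84,0,0],[-1,0,-84,0,0]]';python3 -m crank '[[-1,0,-1.5,0,0],[-1,0,-3,0,0],[-1,0,-3.5,0,0],[-1,0,-3.5,0,0]]';  python3 -c "
from h import *
go([.5564,.133,.128],1.863)"
```

```text
time: 16.48
tool_pos: [0.5568, 0.1336, 0.2893]
tool_rot: [3.141, -0.0, 1.867]
contact_force: [0.4, 2.6, 7.9]
opening: 0.0117
grip_force: 20.0
time: 16.82
tool_pos: [0.5554, 0.1332, 0.2893]
tool_rot: [3.135, 0.0, 1.867]
contact_force: [11.0, 6.4, 1.3]
opening: 0.0119
grip_force: 20.0
t 16.82 grasp [0.5554 0.1332 0.1303] yaw 1.8666 F [11.   6.4  1.3] open 0.0119 grip 20.0
shift [-0.5  0.9  2.3] roll 0.0036
```

```bash
python3 -m crank '[[-0.5,0,0,0,0],[0,0,0,0,0],[0,0,0,0,0],[0,0,0,0,0],[0,0,0,-30,0],[0,0,0,-60,0],[0,0,0,-90,0],[0,0,0,-100,0],[0,0,-30,-100,0],[0,0,-50,-100,0],[0,0,-50,-100,0]]';  python3 - <<'E'
from h import *
im,d,c=snap("wrist","w6")
P=cloud("wrist",d,c); Z=P[...,2]; ax=np.array([[np.cos(.292),np.sin(.292)],[-np.sin(.292),np.cos(.292)]])
o=(P[...,:2]*1000-[556.4,133.0])@ax.T
m=(d>0)&(Z>.133)&(Z<.142)&(abs(o[...,1])<40)&(abs(o[...,0])<110);print("ridge",o[m].min(0),o[m].max(0))
k=(d>0)&(Z>.1045)&(Z<.112)&(np.hypot(P[...,0]-.4839,P[...,1]-.0713)<.016);print("key",k.sum(),cv2.minEnclosingCircle((P[k][:,:2]*1000).astype(np.float32)),np.median(Z[k]))
n=(d>0)&(Z<.15)&(abs(o[...,0]+87)<24)&(abs(o[...,1]+38)<14)&(np.hypot(P[...,0]-.4839,P[...,1]-.0713)>.014);print("near",np.percentile(Z[n],[1,50,90,99,100]))
kc=P[k].mean(0); go([kc[0],kc[1],.14],1.864); cv2.imwrite("pics/w6c.png",cv2.cvtColor(im,cv2.COLOR_RGB2BGR))
E
```

```text
time: 17.73
tool_pos: [0.503, 0.1173, 0.3879]
tool_rot: [-3.137, -0.0, 1.867]
contact_force: [1.6, -0.5, -0.0]
opening: 0.0456
grip_force: 0.0
ridge [ -6.28699689 -24.16255946] [ 6.61719868 35.06543164]
key 469 ((483.4945068359375, 72.0172119140625), 11.87016773223877) 0.10739863768840102
near [0.09720667 0.09869037 0.09966452 0.10047946 0.10095496]
t 17.78 grasp [0.5046 0.1176 0.2292] yaw 1.8665 F [0.9 0.9 0.4] open 0.0459 grip 0.0
shift [-37.  -31.7  89.2] roll 0.0025
```

View pics/w6.png

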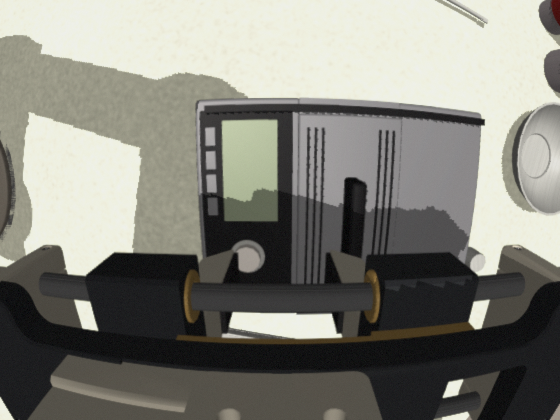

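The wrist view shows the cover shut with the ridge within 0.2 mm of the origin, and the key at (248,257). Nothing around the key stands above 0.101 m. Next I move over the key with the fingers closed.

```bash
python3 -m crank '[[-1,-37,-32,0,0],[-1,-37,-32,0,0],[-1,-37,-32,30,0],[-1,-37,-32,60,0],[-1,-37,-32,80,0],[-1,-37,-32,88,0],[-1,-37,-32,88,0],[-1,-37,-32,88,0]]';  python3 -c "
from h import *
go([.4837,.0717,.1255],1.864)"
```

```text
time: 18.45
tool_pos: [0.4868, 0.0733, 0.3007]
tool_rot: [-3.141, 0.0, 1.867]
contact_force: [-0.1, 0.3, -0.7]
opening: 0.0009
grip_force: 0.0
t 18.45 grasp [0.4868 0.0733 0.1417] yaw 1.8667 F [-0.1  0.3 -0.7] open 0.0009 grip 0.0
shift [-0.6 -3.4 16.2] roll 0.0027
```

```bash
python3 -m crank '[[-1,0,-3,4,0],[-1,0,-3,9,0],[-1,0,-3,13,0],[-1,0,-3,15,0],[-1,0,-3,17,0],[-1,0,-3,18.5,0],[-1,0,-3,20,0],[-1,0,-3,20,0]]';  python3 -c "
from h import *
go([.4837,.0717,.1215],1.864)"
```

```text
time: 19.12
tool_pos: [0.4833, 0.0724, 0.2808]
tool_rot: [3.141, 0.0, 1.867]
contact_force: [-1.6, -0.0, 3.5]
opening: 0.0004
grip_force: 1.9
t 19.12 grasp [0.4833 0.0724 0.1218] yaw 1.8668 F [-1.6 -0.   3.5] open 0.0004 grip 1.9
shift [-0.8  0.2  0.3] roll 0.0028
```

```bash
python3 -m crank '[[-1,0,0,0.8,0],[-1,0,0,1.5,0],[-1,0,0,1.5,0],[-1,0,0,1.5,0]]';  python3 -c "
from h import *
go([.4837,.0717,.1215],1.864)"
```

```text
time: 19.45
tool_pos: [0.4832, 0.0724, 0.2804]
tool_rot: [3.141, 0.0, 1.867]
contact_force: [-5.0, 0.2, 14.1]
opening: 0.0002
grip_force: 7.3
t 19.45 grasp [0.4832 0.0724 0.1214] yaw 1.867 F [-5.   0.2 14.1] open 0.0002 grip 7.3
shift [-0.8  0.3 -0.1] roll 0.003
```

The force is 14 N at 0.1024 m, so the key is on its bottom stop. I'll release it and back off upward.

```bash
python3 -m crank '[[-1,0,0,-3,0],[-1,0,0,-8,0],[-1,0,0,-20,0],[-1,0,0,-50,0],[-1,0,0,-85,0],[-1,0,0,-110,0],[-1,0,0,-120,0],[-1,0,0,-120,0],[-1,0,0,-120,0],[-1,0,0,-120,0]]';  python3 - <<'E'
from h import *
im,d,c=snap("wrist","w7")
P=cloud("wrist",d,c); Z=P[...,2]; ax=np.array([[np.cos(.292),np.sin(.292)],[-np.sin(.292),np.cos(.292)]])
o=(P[...,:2]*1000-[556.4,133.0])@ax.T
m=(d>0)&(Z>.133)&(Z<.142)&(abs(o[...,1])<40)&(abs(o[...,0])<110);print("ridge",o[m].min(0),o[m].max(0))
k=(d>0)&(Z>.1045)&(Z<.112)&(np.hypot(P[...,0]-.4839,P[...,1]-.0713)<.016);print("key",k.sum(),np.median(Z[k]))
s=telemetry.observe();print(s["time"],s["contact_force"],abs(s["qvel"]).max())
E
```

```text
time: 20.28
tool_pos: [0.483, 0.0724, 0.3978]
tool_rot: [-3.14, -0.001, 1.867]
contact_force: [-0.6, -0.2, -0.9]
opening: 0.0002
grip_force: 0.0
ridge [ -6.63961422 -35.13399933] [ 6.64432106 34.77166736]
key 547 0.10741689544351439
20.3333 [ 0.07208881  0.63178034 -0.88595595] 0.006869463484356915
```

The cover is still shut (ridge centred at 0.0 mm), the key is back up, and the arm is clear and at rest.

```bash
python3 -c "
from cell import ticket
print(ticket.hand_in())"
```

```text
the job is handed in; nothing more can be done
None
```

The job is done and handed in at 20.3 s: the cover was slid fully open, the cell was seated in the well with its clear windows facing the barrels, the cover was slid fully shut, and the read key was pressed to its stop and let go.

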